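# Weigh a core tube on a small balance

## Task

Weigh the capped core tube: the core is lodged somewhere inside it, so try lifting it from its rest at different points until you know where it balances, then lower it gently into the saddle on the balance so that it lies in the notch level by itself, clear of everything else, and let go. The core must not be shaken loose, so never let the tube tip steeply, and do not load the 2 kg balance beyond its capacity at any moment; leave the beaker and the timer where they stand.

Things in the scene. Friction and masses are not known exactly. Their poses are not given: they have to be found in the camera images.
- core_tube: capped plain stainless steel round tube, 32 mm in diameter, 280 mm long, black caps of 36 mm diameter on its ends (ribbed, 26 mm long, at +y; plain, 12 mm, at -y). Origin on its axis at mid-length, y along it. 0.55 to 0.8 kg; a heavy core is stuck inside, so it balances anywhere up to 70 mm to either side of the middle. Starts level in the rest; grip the bare steel between the rest's plates
- rest: fixed tube rest: grey base plate 70 x 212 x 8 mm with two upright white V-notched plates, 10 mm thick and 44 mm wide, 85 mm to either side of its middle along its y axis. The tube lies in it along this y axis, tube axis 45 mm above the worktop. Origin at the middle of its underside
- balance: fixed laboratory balance: white housing 172 deep x 160 wide x 50 mm high, small display on its -x side, round steel pan 108 mm across, 64 mm above the worktop, with an aluminium saddle on it. Origin at the middle of its underside; the tube has to lie along its y axis
- saddle (a point): on the pan: where the axis of a tube lying in the saddle passes, at the middle of the saddle; 108 mm above the worktop when unloaded, sinks with the pan. The saddle is one upright V-notched block, 16 mm thick along y and 28 mm wide across, narrower than the tube, so fingers pass beside it. A tube stays level only with its balance point over the block, within 7 mm of its middle
- weigh_pan (a joint): how far the pan with the saddle is pressed down, in m: 0 when unloaded, 1 mm for every 3 N on it (about 2 mm under the tube), stop at 6 mm
- beaker: white beaker, 57 mm across and 70 mm high, a bystander; origin at the middle of its underside
- timer: small white bench timer, 52 x 62 x 34 mm, a bystander; origin at the middle of its underside
Mind the look-alikes: they are no part of the job. Of the things that look like the rest, the larger one is meant.

How it is judged:
On the way:
1. the tube is lifted clear of its rest, level within about 6 degrees (height (world z) of core_tube above 0.06 m and contact force between core_tube and rest below 0.05 N and angle between core_tube's own y axis and vertical between 1.47 and 1.67 rad), for 0.3 s.
At the end, for the whole second after the job is handed in: The tube lies by itself in the notch of the saddle: its axis within 8 mm across and 4 mm in height of the saddle's line, level within 0.05 rad and along the saddle within 0.1 rad, its weight on the pan (pressed down more than 1 mm), at rest, and the fingers off it (x of core_tube in the frame of saddle between -0.008 and 0.008 m and z of core_tube in the frame of saddle between -0.004 and 0.004 m and angle between core_tube's own y axis and vertical between 1.521 and 1.621 rad and angle between the y axis of core_tube and the y axis of balance, either way round below 0.1 rad and value of joint weigh_pan above 0.001 m and linear speed of core_tube below 0.01 m/s and angular speed of core_tube below 0.05 rad/s and contact force between core_tube and the fingers below 0.05 N and contact force between core_tube and rest below 0.05 N); the robot touches nothing.
It fails at once if the tube tips more than about 17 degrees from level (angle between core_tube's own y axis and vertical below 1.27 rad or angle between core_tube's own y axis and vertical above 1.87 rad).
It fails at once if the balance is loaded with more than 20 N (its 2 kg capacity) (contact force between balance and anything else above 20 N).
It fails at once if the beaker or the timer is pushed more than 20 mm (distance of any of beaker, timer from where it was at the start of the episode above 0.02 m).
It also fails if it takes over 51 s, if anything falls off the work surface, if the arm or the gripper's body presses on something with over 40 N, if the wrist force passes 120 N, or if a joint passes its speed limit or range.

## Robot

A 7-joint arm with a two-finger parallel gripper is mounted at the origin on a cart in front of the work surface, level with it; the furniture and walls round the work are solid. World frame = base frame: x ahead of the robot, y to its left, z up, the work surface at z = 0. Lengths are in m, angles in rad, forces in N, time in s.
With the tool pointing down it reaches from about 0.425 to 0.875 m from the base axis. Payload 9.9 kg.
Tool frame: the origin (TCP) lies at the very end of the fingers, on their centre line; the grasp point (between the pads) lies 19 mm behind it; z points along the fingers, y is the line along which they close (so a half turn about z gives the same grasp; the last joint's range is limited). The gripper opens to 85 mm and grips with 20 to 120 N. Pads are 22 mm wide; open, the fingers measure 114 mm over their backs; the gripper's body (76 mm by 85 mm) begins 54 mm behind the grasp point. The pads swing forward as they close: fully open they stand 13 mm farther back than shut.
Start: joints at [-1.243, 0.576, 0.025, 1.437, -0.015, 1.129, -0.057], TCP at [0.27, 0.619, 0.231] pointing down, gripper open.
Joint ranges: [-2.76, 2.76], [-0.34, 2.15], [-1.52, 1.57], [0.19, 2.46], [-1.09, 4.23], [0.17, 1.99], [-2.82, 2.82]. Speed limits (rad/s): [2.22, 2.22, 3.01, 3.01, 3.14, 3.14, 3.14].

## Interface

Orientations are given as [roll, pitch, yaw] about the fixed x, y, z axes, in that order (R = Rz(yaw) Ry(pitch) Rx(roll)).
In Python, from plant import robot gives the robot as it stands.
- The arm moves only by the tool move_arm, never from a script. Its arguments are lists of equal length, an entry for each row: "travel": the shift along the tool's x, y, z in cm, a list of three; "spin": the turn about the tool's z in degrees; "gripper": the finger opening in cm, from 0 to 8.54. In form: {"travel": [[dx, dy, dz], ...], "spin": [spin, ...], "gripper": [gripper, ...]}. A call has 1 to 20 rows; each row shifts and turns the commanded pose from where the row before left it, along the tool's axes as they then stand; what a row does not reach is not made up. A row lasts 1/8 s, in which the tool goes at most 62.5 mm and 10.7 degrees, less where a joint would pass 70% of its speed; a pose out of reach is approached as far as the arm can. A call is refused whole if a number of a shift passes 6.25 or a number of a turn 10.7, either way. A call with a gripper value outside its range is refused whole. The fingers move at their own pace and stop on an object; "force" is the grip in N (left out, the last holds). Time passes only in rows, so rows that do not move let the fingers close. It gives the time, the measured TCP pose, the force, the opening and the grip force at its end, in the units of the state.
- robot.sense(): the state, without advancing time (a new reading comes with each control period).
- robot.read_camera(name): name is "scene" or "top"; returns a dict with "pixels" (384x512x3 uint8, red, green, blue), "fx", "fy", "cx", "cy" (pixels), "k1" (the pictures are not rectified: a ray, as slopes to the right and down, at radius r is drawn at 1 + k1 r^2 times it, then the intrinsics apply), "eye" and "rotation" of the camera in the world. Camera axes: x right, y up, looking along -z (the intrinsics and any distortion apply to the point x, -y, -z); pixel columns grow to the right and rows downward; lengths in m; the calibration is good to about 2 mm. A picture is of the moment at which its call begins. There is no depth.
- robot.sign_off(): hands the job in; it is judged then, once.
The state is a dict: "clock": time; "qpos": joint angles; "joint_vel": joint speeds; "joint_efforts": joint torques, N m; "ee_pos": TCP position; "tcp_rot": TCP orientation; "wrist_force": force on the tool from outside, world axes, zero at the start; "wrist_torque": the same for the moment, N m; "opening": finger opening in m; "grasp_force": force on a finger pad.
Only numpy, scipy, OpenCV 4.12 (cv2) and the standard library are available. Lean on these libraries where they do the work, as an engineer would, in place of code of your own. Each camera call takes 0.05 s, during which the arm holds its last target. There are 200 camera calls.

## Working session

There is one attempt and no reset: what is moved stays moved. The work goes in short steps, Python scripts to look and compute and a tool call to move; the robot and the scene stay as the last step left them, time stands still between calls to the robot, and variables do not carry over. Pictures are saved under pics/ and viewed, at most 10 in all, crops included, and the job is handed in when it is done.

Besides the shell and the picture viewer there is one more tool, called after "Emit:" in YAML: its name, and indented under it one key for each argument. move_arm: Moves the arm, as the interface text tells. Its arguments: {"type":"object","properties":{"travel":{"type":"array"},"spin":{"type":"array"},"gripper":{"type":"array"},"force":{"type":"number"}},"required":["travel","spin","gripper"]}

```bash
mkdir -p pics; cat > h.py <<'E'
import numpy as np, cv2
from plant import robot
def cam(n):
    c=robot.read_camera(n); c['pixels']=np.asarray(c['pixels']); return c
def save(c,f): cv2.imwrite('pics/'+f,c['pixels'][:,:,::-1])
def ray(c,u,v):
    x=(u-c['cx'])/c['fx']; y=(v-c['cy'])/c['fy']
    rd=np.hypot(x,y); r=rd
    for _ in range(20): r=rd/(1+c['k1']*r*r)
    s=r/rd if rd>0 else 1
    d=np.asarray(c['rotation'])@np.array([x*s,-y*s,-1.]); return np.asarray(c['eye']),d
def onz(c,u,v,z):
    e,d=ray(c,u,v); return e+d*(z-e[2])/d[2]
def proj(c,p):
    q=np.asarray(c['rotation']).T@(np.asarray(p)-c['eye']); x,y=q[0]/-q[2],-q[1]/-q[2]
    k=1+c['k1']*(x*x+y*y); return np.array([c['cx']+c['fx']*x*k,c['cy']+c['fy']*y*k])
E
python3 - <<'E'
from h import *
for n in('scene','top'):
    c=cam(n); save(c,n+'0.png'); print(n,c['eye'],c['fx'],c['k1'],c['rotation'])
    np.save(n+'0.npy',c,allow_pickle=True)
s=robot.sense(); print(s)
E
```

```text
scene [-0.18001387 -0.76085015  0.91662927] 401.81555559889375 -0.061482754238020826 [ 0.89679855 -0.01746018 -0.79799338]
top [-0.17670978 -0.08657382  1.57993366] 472.6464363011238 -0.08928091981871376 [ 4.69966834e-01 -4.55325112e-04 -1.52395773e+00]
{'clock': 0.1, 'qpos': array([-1.24280257,  0.57643258,  0.0248309 ,  1.43781383, -0.01498151,
        1.12901527, -0.05649392]), 'joint_vel': array([-1.08704067e-04, -2.32460613e-03, -4.44536188e-05,  5.01841696e-04,
        3.09004455e-04,  6.21652307e-04,  1.98394343e-03]), 'joint_efforts': array([ 5.68545147e-03, -7.67309332e+01,  2.25760907e+00, -2.86606908e+01,
        1.57808868e-02,  8.56261002e-03, -9.39840419e-06]), 'ee_pos': array([0.26999892, 0.61820544, 0.23054251]), 'tcp_rot': array([-3.14011031e+00,  8.30543060e-05,  2.72985939e+00]), 'wrist_force': array([-0.65492058, -0.61086005,  0.2699837 ]), 'wrist_torque': array([-0.01912402,  0.06193878,  0.01417044]), 'grasp_force': 0.0, 'opening': 0.08510737629263945}
```

View pics/top0.png

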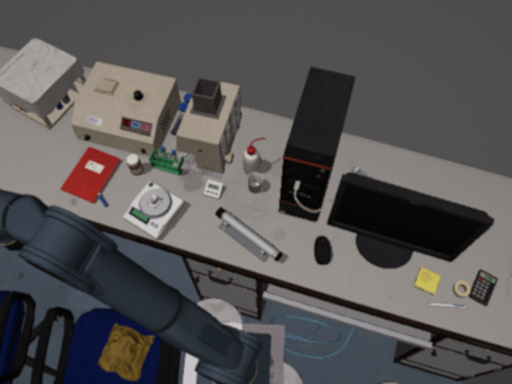

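View pics/scene0.png

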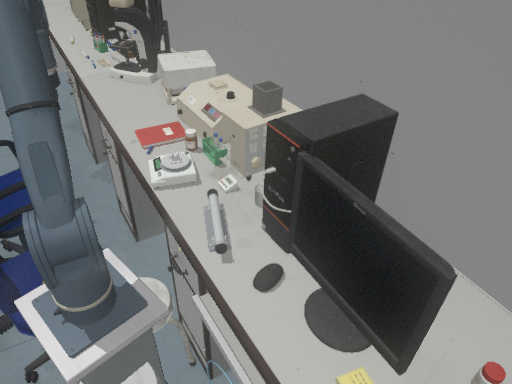

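The top view shows the tube at about (220,213) to (283,257), the balance at (155,208), the timer at (213,187) and the beaker at (255,183). The camera rotation is given as roll/pitch/yaw, so I'll convert it and zoom in.

```bash
cat >> h.py <<'E'
from scipy.spatial.transform import Rotation as Ro
_cam=cam
def cam(n):
    c=_cam(n); c['rotation']=Ro.from_euler('xyz',c['rotation']).as_matrix(); return c
def load(f):
    c=np.load(f,allow_pickle=True).item(); c['rotation']=Ro.from_euler('xyz',c['rotation']).as_matrix(); return c
E
python3 - <<'E'
from h import *
t=load('top0.npy'); s=load('scene0.npy')
a=cv2.resize(t['pixels'][160:280,110:300],None,fx=4,fy=4,interpolation=cv2.INTER_CUBIC)
cv2.imwrite('pics/tz.png',a[:,:,::-1])
a=cv2.resize(s['pixels'][130:270,130:310],None,fx=4,fy=4,interpolation=cv2.INTER_CUBIC)
cv2.imwrite('pics/sz.png',a[:,:,::-1])
for n,p in dict(tubeA=(220,213,.045),tubeB=(282,257,.045),bal=(155,205,.064),timer=(213,187,.034),beaker=(255,183,.07)).items(): print(n,onz(t,*p))
print(proj(t,robot.sense()['ee_pos']))
E
```

```text
tubeA [0.52315695 0.08314282 0.045     ]
tubeB [ 0.36794747 -0.14239244  0.045     ]
bal [0.53465331 0.31617746 0.064     ]
timer [0.63256701 0.11912752 0.034     ]
beaker [ 0.63724883 -0.03658493  0.07      ]
[ 35.90106451 254.69453053]
```

View pics/tz.png

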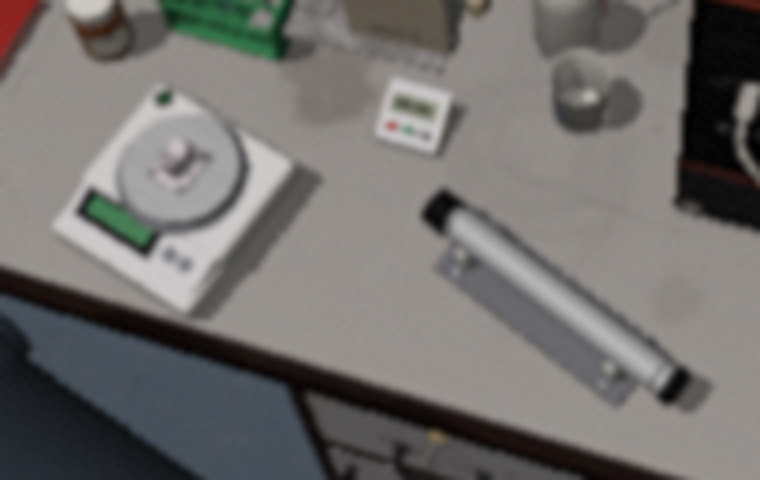

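View pics/sz.png

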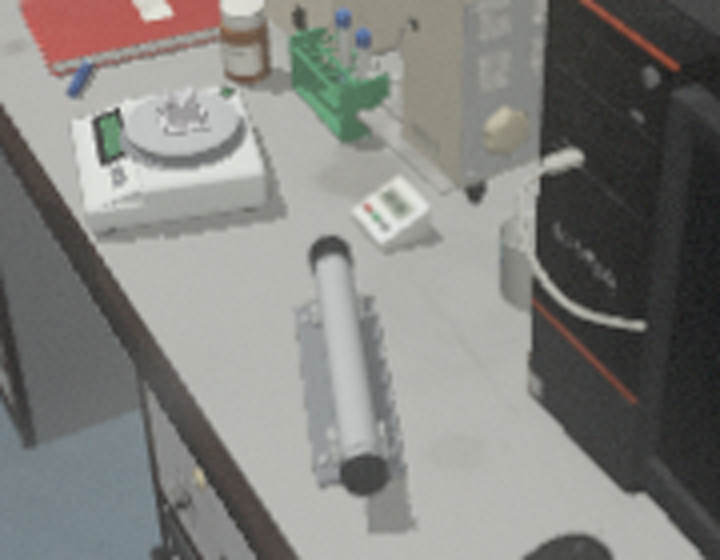

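The zoomed views confirm the layout. The ribbed (long) cap is at the balance end, at crop (440,210), and the plain cap is at (675,385). The balance display faces lower-left, so the balance y axis is roughly parallel to the tube. Next I'll measure both.

```bash
cat > meas.py <<'E'
from h import *
def tube(c,z=.045,guess=((0.523,.083),(.368,-.142)),zs=None):
    g=cv2.cvtColor(c['pixels'],cv2.COLOR_RGB2GRAY)
    out=[]
    for gx,gy in guess:
        u=proj(c,(gx,gy,z)); x0,y0=(u-14).astype(int)
        m=(g[y0:y0+28,x0:x0+28]<45).astype('uint8')
        n,l,st,ce=cv2.connectedComponentsWithStats(m)
        i=min([k for k in range(1,n) if st[k,4]>15],key=lambda k:np.hypot(*(ce[k]-14)))
        out.append((ce[i]+[x0,y0],st[i,4]))
    return out
E
python3 - <<'E'
from meas import *
t=load('top0.npy'); s=load('scene0.npy')
for c in(t,s):
    r=tube(c); print(r); print([onz(c,*p,.045)[:2] for p,_ in r])
# triangulate
def tri(a,b):
    (e1,d1),(e2,d2)=ray(t,*a),ray(s,*b)
    q=np.linalg.lstsq(np.c_[d1,-d2],e2-e1,rcond=None)[0]; p,w=e1+d1*q[0],e2+d2*q[1]; return (p+w)/2,np.linalg.norm(p-w)
R=tube(t);S=tube(s)
P=[tri(R[i][0],S[i][0]) for i in(0,1)];print(P, np.linalg.norm(P[0][0]-P[1][0]))
# housing quad (top, z=.05) from crop corners
for f in [(55,225),(160,85),(295,165),(190,312)]: print(onz(t,110+f[0]/4-.4,160+f[1]/4-.4,.05)[:2])
# pan ellipse centre: grey inside the white housing
im=t['pixels'].astype(int); 
f=im[182:238,122:186]; print(onz(t,110+181/4-.4,160+168/4-.4,.064)[:2], onz(t,110+178/4-.4,160+165/4-.4,.09)[:2])
# pan in scene
for q in [(184,127)]: print('scene pan',onz(s,130+q[0]/4-.4,130+q[1]/4-.4,.064)[:2])
E
```

```text
[(array([219.55813953, 211.88372093]), np.int32(43)), (array([278.36666667, 256.06666667]), np.int32(30))]
[array([0.52746641, 0.08509011]), array([ 0.37074613, -0.12987738])]Traceback (most recent call last):
  File "<stdin>", line 4, in <module>
  File "meas.py", line 9, in tube
    i=min([k for k in range(1,n) if st[k,4]>15],key=lambda k:np.hypot(*(ce[k]-14)))
ValueError: min() iterable argument is empty
```

```bash
sed -i 's/<45/<60/' meas.py
python3 - <<'E'
from meas import *
t=load('top0.npy'); s=load('scene0.npy')
for c in(t,s):
  try:
    r=tube(c); print(r); print([onz(c,*p,.045)[:2] for p,_ in r])
  except Exception as e: print(e)
for f in [(330,250),(363,472)]: print('scene cap',onz(s,130+f[0]/4-.4,130+f[1]/4-.4,.045)[:2])
for f in [(55,225),(160,85),(295,165),(190,312)]: print('quad',onz(t,110+f[0]/4-.4,160+f[1]/4-.4,.05)[:2])
print(onz(t,110+181/4-.4,160+168/4-.4,.064)[:2], onz(t,110+178/4-.4,160+165/4-.4,.09)[:2])
# pan edges: left/right/top/bottom extremes in scene zoom
print('scene pan',onz(s,130+184/4-.4,130+127/4-.4,.064)[:2])
# bright tube body axis from top
g=cv2.cvtColor(t['pixels'],cv2.COLOR_RGB2GRAY); m=(g[205:265,212:290]>150).astype('uint8')
n,l,st,ce=cv2.connectedComponentsWithStats(m); i=1+np.argmax(st[1:,4]); ys,xs=np.where(l==i)
w=np.array([onz(t,x+212,y+205,.05)[:2] for x,y in zip(xs,ys)]); mu=w.mean(0); v=np.linalg.svd(w-mu,full_matrices=False)[2][0]; print('body',mu,v,np.degrees(np.arctan2(v[1],v[0])),np.ptp((w-mu)@v))
E
```

```text
[(array([219.64, 212.14]), np.int32(50)), (array([278.43243243, 256.16216216]), np.int32(37))]
[array([0.5264728 , 0.08471271]), array([ 0.37041155, -0.13011221])]
min() iterable argument is empty
scene cap [0.53401268 0.09075174]
scene cap [ 0.37294941 -0.12674221]
quad [0.4929049 0.4278432]
quad [0.63892875 0.3545813 ]
quad [0.56271549 0.2191923 ]
quad [0.41613371 0.29432302]
[0.54808082 0.31868975] [0.53845239 0.31483497]
scene pan [0.54528693 0.30992518]
body [ 0.44528514 -0.0235147 ] [-0.59213943 -0.80583553] -126.30897589279874 0.23630347469407265
```

```bash
cat > plan.py <<'E'
from h import *
def plan(wps,cur=None):
    """wps: (x,y,z,yawdeg,rows)"""
    s=robot.sense(); p=np.array(s['ee_pos']); yaw=np.degrees(s['tcp_rot'][2])
    if cur: p=np.array(cur[:3]);yaw=cur[3]
    T=[];S=[]
    for x,y,z,yw,n in wps:
        d=(np.array([x,y,z])-p)/n; dy=((yw-yaw+180)%360-180)/n
        for i in range(n):
            a=np.radians(yaw); 
            T.append([round(float(100*v),2) for v in (d[0]*np.cos(a)+d[1]*np.sin(a), d[0]*np.sin(a)-d[1]*np.cos(a), -d[2])])
            S.append(round(-dy,2)); yaw+=dy
        p=np.array([x,y,z])
    print('travel',T); print('spin',S); print('n',len(T))
E
python3 -c "
from plan import *
plan([(.50,.32,.21,105,7),(.450,-.020,.16,53.9,7)])"
```

```text
travel [[-4.72, -2.59, 0.29], [-5.01, -1.97, 0.29], [-5.22, -1.31, 0.29], [-5.34, -0.63, 0.29], [-5.38, 0.06, 0.29], [-5.33, 0.74, 0.29], [-5.19, 1.42, 0.29], [-4.51, -1.95, 0.71], [-4.72, -1.36, 0.71], [-4.85, -0.75, 0.71], [-4.91, -0.13, 0.71], [-4.88, 0.5, 0.71], [-4.78, 1.12, 0.71], [-4.6, 1.71, 0.71]]
spin [np.float64(7.34), np.float64(7.34), np.float64(7.34), np.float64(7.34), np.float64(7.34), np.float64(7.34), np.float64(7.34), np.float64(7.3), np.float64(7.3), np.float64(7.3), np.float64(7.3), np.float64(7.3), np.float64(7.3), np.float64(7.3)]
n 14
```

Emit:
move_arm:
  travel:
    - [-4.7,-2.6,0.3]
    - [-5.0,-2.0,0.3]
    - [-5.2,-1.3,0.3]
    - [-5.3,-0.6,0.3]
    - [-5.4,0.1,0.3]
    - [-5.3,0.7,0.3]
    - [-5.2,1.4,0.3]
    - [-4.5,-2.0,0.7]
    - [-4.7,-1.4,0.7]
    - [-4.8,-0.8,0.7]
    - [-4.9,-0.1,0.7]
    - [-4.9,0.5,0.7]
    - [-4.8,1.1,0.7]
    - [-4.6,1.7,0.7]
    - [0,0,0]
    - [0,0,0]
  spin: [7.3,7.3,7.3,7.3,7.3,7.3,7.3,7.3,7.3,7.3,7.3,7.3,7.3,7.3,0,0]
  gripper: [8.5,8.5,8.5,8.5,8.5,8.5,8.5,8.5,8.5,8.5,8.5,8.5,8.5,8.5,8.5,8.5]
  force: 110

```text
clock: 2.1
ee_pos: [0.4503, -0.0182, 0.1612]
tcp_rot: [-3.141, -0.0, 0.947]
wrist_force: [-0.1, 0.4, 0.5]
opening: 0.085
grasp_force: 0.0
```

```bash
python3 - <<'E'
from h import *
s=cam('scene'); t=cam('top'); st=robot.sense(); print(st['ee_pos'],np.degrees(st['tcp_rot']),st['wrist_force'],st['wrist_torque'],proj(s,st['ee_pos']),proj(t,st['ee_pos']))
a=cv2.resize(s['pixels'][130:270,130:270],None,fx=4,fy=4,interpolation=cv2.INTER_CUBIC)
b=cv2.resize(t['pixels'][160:300,110:170],None,fx=4,fy=4,interpolation=cv2.INTER_CUBIC)
cv2.imwrite('pics/s1.png',np.hstack([a,b])[:,:,::-1])
E
```

```text
[ 0.45056527 -0.0174108   0.16128506] [-1.79988883e+02 -1.99258092e-02  5.43561008e+01] [-0.42142133 -0.08193766 -0.11810841] [ 0.00979116 -0.03702631  0.01178946] [213.80124715 189.64153114] [246.14278689 219.56674   ]
```

View pics/s1.png

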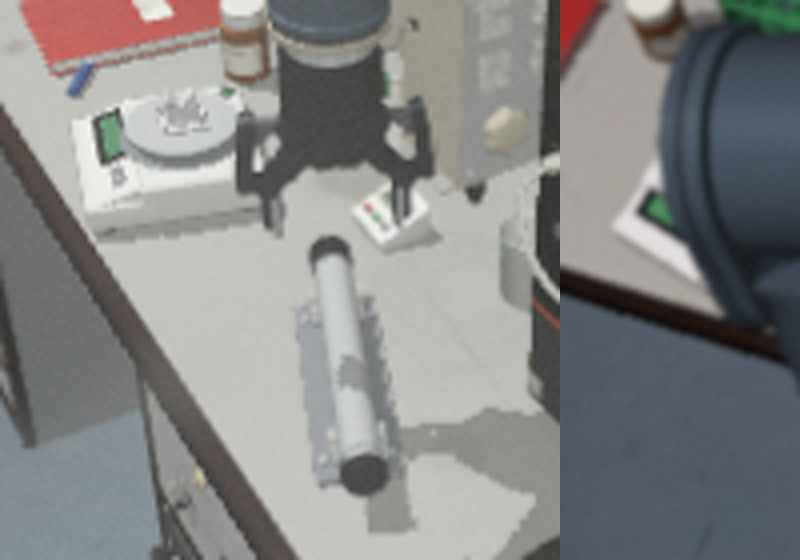

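The scene crop shows the gripper with its fingers at about (275,215) and (403,210), on either side of the tube's line, which runs (330,250) to (363,472). It looks aligned, so I'll descend and grip.

Emit:
move_arm:
  travel:
    - [0,0,4.0]
    - [0,0,4.0]
    - [0,0,3.0]
    - [0,0,2.0]
    - [0,0,0.7]
    - [0,0,0]
    - [0,0,0]
    - [0,0,0]
    - [0,0,0]
    - [0,0,0]
  spin: [0,0,0,0,0.4,0,0,0,0,0]
  gripper: [8.5,8.5,8.5,8.5,6,4,2.5,2,2,2]
  force: 110

```text
clock: 3.45
ee_pos: [0.4517, -0.0189, 0.0255]
tcp_rot: [3.139, -0.002, 0.939]
wrist_force: [0.5, -2.4, 6.6]
opening: 0.0292
grasp_force: 108.2
```

```bash
python3 -c "
from h import *
s=robot.sense();print(s)
t=cam('top')"
```

```text
{'clock': 3.45, 'qpos': array([-0.26855446,  0.61055224,  0.30566314,  2.24003401, -0.52076602,
        0.35322914, -0.1543909 ]), 'joint_vel': array([-0.00036593,  0.00075003, -0.00050589, -0.00122194, -0.00059632,
        0.00133952, -0.00043324]), 'joint_efforts': array([-7.44063780e-01, -5.48934209e+01,  4.80243713e+00, -8.08050334e+00,
       -7.13990140e-02,  6.03325199e-01,  3.86530487e-02]), 'ee_pos': array([ 0.45173025, -0.01892189,  0.02549743]), 'tcp_rot': array([ 3.13853209e+00, -1.79234112e-03,  9.38864010e-01]), 'wrist_force': array([ 0.47562116, -2.37267368,  6.57565586]), 'wrist_torque': array([-0.30549033, -0.24359304, -0.05763593]), 'grasp_force': 108.16644787788391, 'opening': 0.029193113132502675}
```

Emit:
move_arm:
  travel:
    - [0,0,-0.3]
    - [0,0,-0.3]
    - [0,0,0]
    - [0,0,0]
  spin: [0,0,0,0]
  gripper: [2,2,2,2]

```text
clock: 4.0
ee_pos: [0.45, -0.0185, 0.0302]
tcp_rot: [-3.141, 0.0, 0.939]
wrist_force: [0.2, -0.4, -5.5]
opening: 0.0292
grasp_force: 108.9
```

```bash
cat > bal.py <<'E'
from h import *
F=[];T=[]
for _ in range(4):
    robot.read_camera('scene'); s=robot.sense(); F.append(s['wrist_force']);T.append(s['wrist_torque'])
c=cam('scene'); s=robot.sense(); F=np.mean(F,0);T=np.mean(T,0)
a=s['tcp_rot'][2]; ux=np.array([np.cos(a),np.sin(a)])
# torque r x F, r=d*ux, F=(0,0,-W): (ry*Fz, -rx*Fz)
print('clock',s['clock'],'ee',s['ee_pos'],np.degrees(s['tcp_rot']),'op',s['opening'],s['grasp_force'])
print('F',F,'T',T,'std',np.std(T),'Ttool along/across tube', T[:2]@ux, T[0]*ux[1]-T[1]*ux[0],'d_mm',1e3*(T[0]*ux[1]-T[1]*ux[0])/F[2])
E
python3 bal.py
```

```text
clock 4.25 ee [ 0.45018164 -0.01863715  0.03019415] [-1.79990299e+02  1.00367590e-02  5.38026619e+01] op 0.029355218559298988 108.88242602348328
F [ 0.08215806 -0.09010981 -5.60772322] T [-0.15053114  0.11182606  0.02085149] std 0.10877074730678049 Ttool along/across tube 0.0013433640188266836 -0.1875176989646723 d_mm 33.43918585173851
```

Emit:
move_arm:
  travel:
    - [0,0,-0.2]
    - [0,0,-0.2]
    - [0,0,0]
  spin: [0,0,0]
  gripper: [2,2,2]

```text
clock: 4.62
ee_pos: [0.4504, -0.0186, 0.0345]
tcp_rot: [3.141, -0.0, 0.939]
wrist_force: [-0.4, -0.0, -5.9]
opening: 0.0295
grasp_force: 108.9
```

```bash
python3 bal.py
```

```text
clock 4.875 ee [ 0.4502451  -0.01859448  0.03427489] [-1.79999096e+02  1.97937997e-03  5.38085912e+01] op 0.029442969012669743 108.92321705818176
F [ 0.02140526  0.13345085 -5.65353458] T [-0.16706461  0.12356195  0.00917884] std 0.11954034636964507 Ttool along/across tube 0.0010714423495066475 -0.2077907415444669 d_mm 36.75412937830301
```

Emit:
move_arm:
  travel:
    - [0,0,0.5]
    - [0,0,0.5]
    - [0,0,0]
    - [0,0,0]
    - [0,0,0]
    - [2.1,0,0.1]
    - [2.1,0,0.2]
    - [0,0,0]
    - [0,0,0]
    - [0,0,0]
    - [0,0,0]
    - [0,0,0]
  spin: [0,0,0,0,0,0,0,0,0,0,0,0]
  gripper: [2,2,2,5,5,5,5,5,2,2,2,2]

```text
clock: 6.38
ee_pos: [0.4758, 0.014, 0.0217]
tcp_rot: [3.139, -0.0, 0.938]
wrist_force: [3.3, -5.2, 5.6]
opening: 0.0295
grasp_force: 108.3
```

Emit:
move_arm:
  travel:
    - [0,0,-0.3]
    - [0,0,-0.4]
    - [0,0,-0.3]
    - [0,0,0]
    - [0,0,0]
  spin: [0,0,0,0,0]
  gripper: [2,2,2,2,2]

```text
clock: 7.0
ee_pos: [0.4749, 0.0154, 0.0312]
tcp_rot: [-3.141, 0.0, 0.939]
wrist_force: [-0.5, 1.2, -6.1]
opening: 0.0298
grasp_force: 108.8
```

```bash
python3 bal.py
```

```text
clock 7.25 ee [0.47499914 0.01527042 0.03121329] [-1.79992199e+02  8.09304701e-03  5.38036552e+01] op 0.02949659139327299 108.84933471679688
F [ 0.18768066  0.09484812 -5.53544592] T [ 0.01917426 -0.01397003  0.00766624] std 0.013740073656249895 Ttool along/across tube 4.965113137456254e-05 0.02372364827478714 d_mm -4.285770042435379
```

```bash
python3 - <<'E'
from h import *
t=load('top0.npy'); s=load('scene0.npy')
a=cv2.resize(t['pixels'][178:243,120:190],None,fx=8,fy=8,interpolation=cv2.INTER_CUBIC)[:, :]
b=cv2.resize(s['pixels'][145:195,143:203],None,fx=8,fy=8,interpolation=cv2.INTER_CUBIC)
a=a[:, :400] if False else a
# stack into 800x... : scale to fit
a=a[:360,:400]; b=b[:360,:400]
im=np.hstack([a,b]); 
cv2.imwrite('pics/bal.png',im[:,:,::-1]); print(im.shape)
E
```

```text
(360, 800, 3)
```

View pics/bal.png

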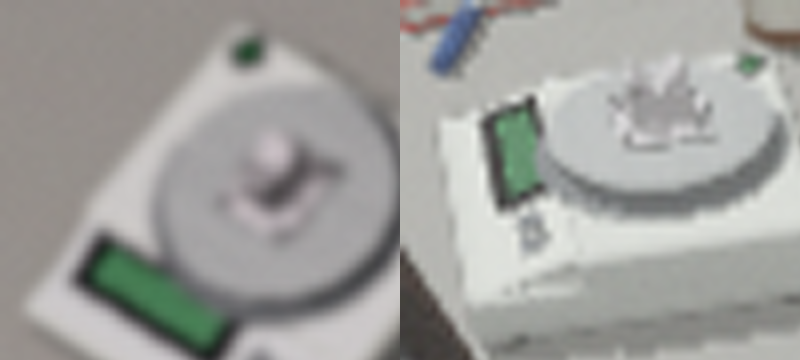

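Emit:
move_arm:
  travel:
    - [0,0,-0.7]
    - [0,0,-1.5]
    - [0,0,-2]
    - [0,0,-2]
    - [0,0,-2]
    - [0,0,-2]
    - [0,0,-2]
    - [0,0,-1]
    - [0,0,0]
  spin: [0,0,0,0,0,0,0,0,0]
  gripper: [2,2,2,2,2,2,2,2,2]

```text
clock: 8.38
ee_pos: [0.4752, 0.0154, 0.1637]
tcp_rot: [3.141, -0.001, 0.939]
wrist_force: [0.6, -0.7, -6.2]
opening: 0.0296
grasp_force: 109.0
```

```bash
python3 bal.py
```

```text
clock 8.625 ee [0.47462934 0.01522743 0.16267214] [-1.79952058e+02  5.63965885e-02  5.38001708e+01] op 0.02950352716148585 109.03885960578918
F [ 0.1120403  -0.3928042  -5.33281434] T [ 0.00841277 -0.00695533 -0.0042394 ] std 0.006696862427836479 Ttool along/across tube -0.0006440782401717854 0.010896620910717723 d_mm -2.0433152577256872
```

```bash
python3 - <<'E'
from h import *
t=load('top0.npy'); s=load('scene0.npy')
th=np.linspace(0,2*np.pi,100)
for n,c,p in (('top',t,(153.7,201.7)),('scene',s,(175.06,160.4))):
    g=onz(c,*p,.064)
    q=np.array([proj(c,g+.054*np.array([np.cos(a),np.sin(a),0])) for a in th]); 
    b=(q.max(0)+q.min(0))/2-proj(c,g)
    print(n,onz(c,p[0]-b[0],p[1]-b[1],.064)[:2],np.ptp(q,axis=0)*8)
# housing near-edge direction at z=.05: green display long edges
for f,g in [((85,265),(205,345)),((105,240),(240,318)),((25,305),(235,25)) ]:
    P=[onz(t,120+k[0]/8-.44,178+k[1]/8-.44,.05)[:2] for k in(f,g)]; d=P[1]-P[0]; print(np.degrees(np.arctan2(d[1],d[0])),np.linalg.norm(d))
f,g=(443,120),(470,305)
P=[onz(s,143+(k[0]-400)/8-.44,145+k[1]/8-.44,.05)[:2] for k in(f,g)]; d=P[1]-P[0]; print('scene -x edge',np.degrees(np.arctan2(d[1],d[0])),np.linalg.norm(d))
# tube now
s1=cam('scene'); 
a=cv2.resize(s1['pixels'][100:250,150:290],None,fx=4,fy=4,interpolation=cv2.INTER_CUBIC); cv2.imwrite('pics/lift.png',a[:,:,::-1])
E
```

```text
top [0.54824894 0.32292543] [239.92191239 216.32274608]
scene [0.54885062 0.31762211] [229.04312788 126.46791471]
-120.9629629401419 0.07050869145106038
-117.68866637838477 0.07582825374759616
-26.613746229122558 0.1633908215304492
scene -x edge -120.17480428685155 0.1541743359876706
```

View pics/lift.png

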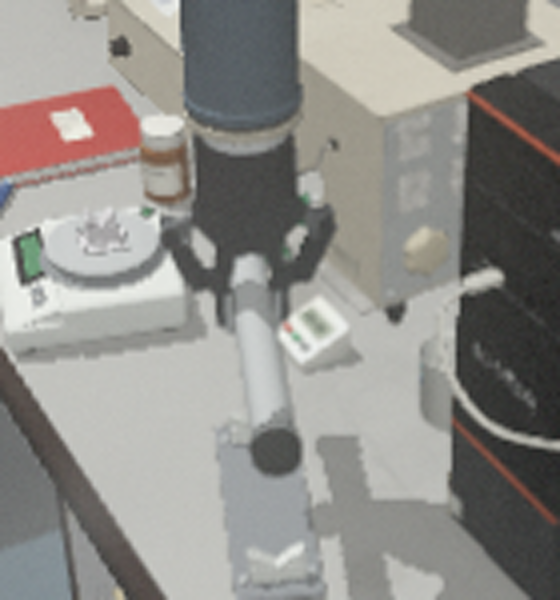

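The lift crop shows the tube held level, with the plain cap at (275,450), and the rest left empty at (270,520). Next I'll plan the carry.

```bash
python3 -c "
from plan import *
plan([(.485,.055,.163,54.5,2),(.54,.285,.163,60,6),(.55,.3226,.160,61,2)])"
```

```text
travel [[1.91, -0.76, -0.01], [1.91, -0.75, -0.01], [3.65, -1.48, -0.0], [3.68, -1.42, -0.0], [3.7, -1.36, -0.0], [3.72, -1.3, -0.0], [3.74, -1.24, -0.0], [3.76, -1.18, -0.0], [1.88, -0.51, 0.15], [1.88, -0.49, 0.15]]
spin [np.float64(-0.35), np.float64(-0.35), np.float64(-0.92), np.float64(-0.92), np.float64(-0.92), np.float64(-0.92), np.float64(-0.92), np.float64(-0.92), np.float64(-0.5), np.float64(-0.5)]
n 10
```

Emit:
move_arm:
  travel:
    - [0.9,-0.4,0]
    - [1.9,-0.8,0]
    - [2.9,-1.1,0]
    - [3.7,-1.4,0]
    - [3.7,-1.4,0]
    - [3.7,-1.3,0]
    - [3.7,-1.3,0]
    - [3.7,-1.2,0]
    - [2.8,-0.9,0]
    - [1.9,-0.5,0]
    - [1,-0.2,0]
    - [0,0,0]
    - [0,0,1.5]
    - [0,0,1.5]
    - [0,0,1.2]
    - [0,0,0.8]
    - [0,0,0]
    - [0,0,0]
  spin: [-0.4,-0.4,-0.7,-0.9,-0.9,-0.9,-0.9,-0.9,-0.6,-0.5,-0.1,0,0,0,0,0,0,0]
  gripper: [2,2,2,2,2,2,2,2,2,2,2,2,2,2,2,2,2,2]

```text
clock: 10.92
ee_pos: [0.5495, 0.3237, 0.1136]
tcp_rot: [3.141, -0.0, 1.065]
wrist_force: [0.6, 0.2, -5.7]
opening: 0.0296
grasp_force: 109.1
```

```bash
python3 bal.py; python3 - <<'E'
from h import *
s=cam('scene');t=cam('top')
print(proj(s,(.5485,.32,.108)))
a=cv2.resize(s['pixels'][125:225,120:220],None,fx=5,fy=5,interpolation=cv2.INTER_CUBIC)
b=cv2.resize(t['pixels'][165:265,120:180],None,fx=5,fy=5,interpolation=cv2.INTER_CUBIC)
cv2.imwrite('pics/near.png',np.hstack([a,b])[:,:,::-1])
E
```

```text
clock 11.175 ee [0.54929594 0.32376931 0.11366933] [ 1.79984854e+02 -3.44569841e-02  6.10102107e+01] op 0.030006798246090916 109.0640115737915
F [-0.10969349  0.19274174 -5.38142442] T [ 0.03192137 -0.0059176   0.01277015] std 0.015448081812963732 Ttool along/across tube 0.010294653413313457 0.03078980587928998 d_mm -5.721497409673059
[173.53154491 150.14612675]
```

View pics/near.png

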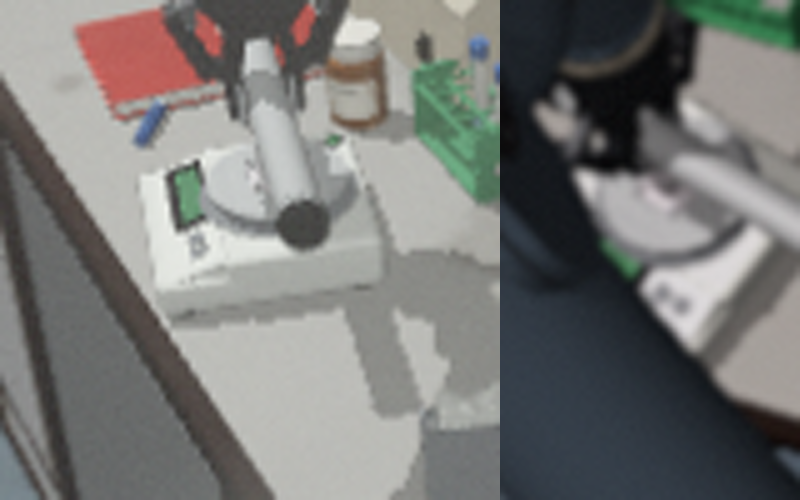

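The tube hovers over the pan. The saddle's left horn just shows beside it, at (255,170) in the scene crop. I'll lower it gently and watch the force.

Emit:
move_arm:
  travel:
    - [0,0,0.6]
    - [0,0,0.6]
    - [0,0,0.5]
    - [0,0,0.3]
    - [0,0,0.1]
    - [0,0,0.1]
    - [0,0,0]
  spin: [0,0,0,0,0,0,0]
  gripper: [2,2,2,2,2,2,2]

```text
clock: 12.15
ee_pos: [0.5492, 0.3236, 0.0914]
tcp_rot: [3.141, -0.0, 1.065]
wrist_force: [1.1, -0.2, -4.5]
opening: 0.0294
grasp_force: 109.2
```

Emit:
move_arm:
  travel:
    - [0,0,0.1]
    - [0,0,0.1]
    - [0,0,0.1]
    - [0,0,0]
  spin: [0,0,0,0]
  gripper: [2,2,2,2]

```text
clock: 12.65
ee_pos: [0.5492, 0.3236, 0.0882]
tcp_rot: [3.141, -0.0, 1.065]
wrist_force: [1.4, -0.5, -5.1]
opening: 0.0291
grasp_force: 109.3
```

Emit:
move_arm:
  travel:
    - [0,0,0.1]
    - [0,0,0.1]
    - [0,0,0]
  spin: [0,0,0]
  gripper: [2,2,2]

```text
clock: 13.02
ee_pos: [0.5492, 0.3236, 0.0862]
tcp_rot: [3.141, 0.0, 1.065]
wrist_force: [1.0, 0.2, -5.0]
opening: 0.0292
grasp_force: 109.4
```

```bash
python3 bal.py
```

```text
clock 13.275 ee [0.54924652 0.32355915 0.08631893] [ 1.79989861e+02 -2.92458234e-03  6.09981862e+01] op 0.0294462417678104 109.41253450233489
F [ 1.47033355 -0.64782891 -4.75309184] T [-0.09107073 -0.32116635 -0.00403954] std 0.13378583072155228 Ttool along/across tube -0.32504797947735314 0.07606256818549606 d_mm -16.002755838407854
```

Emit:
move_arm:
  travel:
    - [0,0.1,0]
    - [0,0.1,0]
    - [0,0,0]
  spin: [0,0,0]
  gripper: [2,2,2]

```text
clock: 13.65
ee_pos: [0.5508, 0.3226, 0.0862]
tcp_rot: [-3.141, 0.0, 1.065]
wrist_force: [0.1, 0.2, -4.9]
opening: 0.0298
grasp_force: 109.0
```

```bash
python3 bal.py
```

```text
clock 13.9 ee [0.55081066 0.32271117 0.08627693] [-1.79992351e+02  1.23761411e-03  6.10086464e+01] op 0.029818470093826682 108.96483421325684
F [-0.28488893  0.09634816 -5.97062164] T [0.05331078 0.01041561 0.00238826] std 0.022354560240976224 Ttool along/across tube 0.03494900599563953 0.04158234400324658 d_mm -6.964491552802941
```

Emit:
move_arm:
  travel:
    - [0.1,0,0.1]
    - [0,0,0.1]
    - [0,0,0.1]
    - [0,0,0]
  spin: [0,0,0,0]
  gripper: [2,2,2,2]

```text
clock: 14.4
ee_pos: [0.5515, 0.3241, 0.0835]
tcp_rot: [-3.142, -0.001, 1.065]
wrist_force: [-0.4, 2.0, -1.8]
opening: 0.0297
grasp_force: 110.0
```

```bash
python3 bal.py
```

```text
clock 14.65 ee [0.55134173 0.32378799 0.08344019] [-1.79993480e+02 -1.91635942e-02  6.10164753e+01] op 0.029509397573587035 110.55907130241394
F [-1.07494639  2.08556826 -1.12292061] T [0.46132579 0.17221897 0.00240014] std 0.18945358205651497 Ttool along/across tube 0.3741892598999756 0.3200988255022528 d_mm -285.059176871218
```

Emit:
move_arm:
  travel:
    - [0,-0.1,-0.1]
    - [0,0,0]
    - [0,0,0.1]
    - [0,0,0]
  spin: [0,0,0,0]
  gripper: [2,2,2,2]

```text
clock: 15.15
ee_pos: [0.551, 0.3235, 0.0834]
tcp_rot: [3.141, 0.0, 1.064]
wrist_force: [5.8, 4.5, -2.2]
opening: 0.0296
grasp_force: 110.6
```

```bash
python3 bal.py
```

```text
clock 15.4 ee [0.55101676 0.3239471  0.08351108] [ 1.79955161e+02 -2.89530081e-02  6.10007988e+01] op 0.029531772433879045 110.49390077590942
F [ 2.55018217 -2.50081429 -0.44868154] T [-0.10686617 -0.72024024  0.0447035 ] std 0.33071304306475513 Ttool along/across tube -0.6817496235585615 0.255702633194239 d_mm -569.8978182580407
```

The remaining lateral forces fit fingers that clear the saddle by less than 1 mm, so the tube is centred and nearly all its weight is on the pan. I'll ease the grip just open and check before letting go fully.

Emit:
move_arm:
  travel:
    - [0,0,0]
    - [0,0,0]
    - [0,0,0]
  spin: [0,0,0]
  gripper: [2,2,2]
  force: 20

```text
clock: 15.78
ee_pos: [0.5505, 0.3235, 0.0833]
tcp_rot: [3.141, 0.001, 1.064]
wrist_force: [1.2, -3.8, 0.9]
opening: 0.0299
grasp_force: 110.7
```

Emit:
move_arm:
  travel:
    - [0,0,0]
    - [0,0,0]
  spin: [0,0]
  gripper: [3.4,3.4]

```text
clock: 16.02
ee_pos: [0.5501, 0.3243, 0.0832]
tcp_rot: [-3.141, 0.0, 1.065]
wrist_force: [2.4, -2.0, -1.5]
opening: 0.0337
grasp_force: 1.1
```

```bash
python3 bal.py; python3 - <<'E'
from h import *
s=cam('scene')
a=cv2.resize(s['pixels'][125:225,120:220],None,fx=6,fy=6,interpolation=cv2.INTER_CUBIC)
cv2.imwrite('pics/rel.png',a[:,:,::-1])
E
```

```text
clock 16.275 ee [0.5501914  0.3242121  0.08320039] [-1.79971778e+02  9.41238719e-03  6.10180704e+01] op 0.03397128516470647 0.6821453757584095
F [ 1.16772065 -1.75381551 -0.40559374] T [-0.27809905 -0.20604461  0.00961469] std 0.12223836849539046 Ttool along/across tube -0.3149905429905975 -0.1434378514269322 d_mm 353.64907432246264
```

View pics/rel.png

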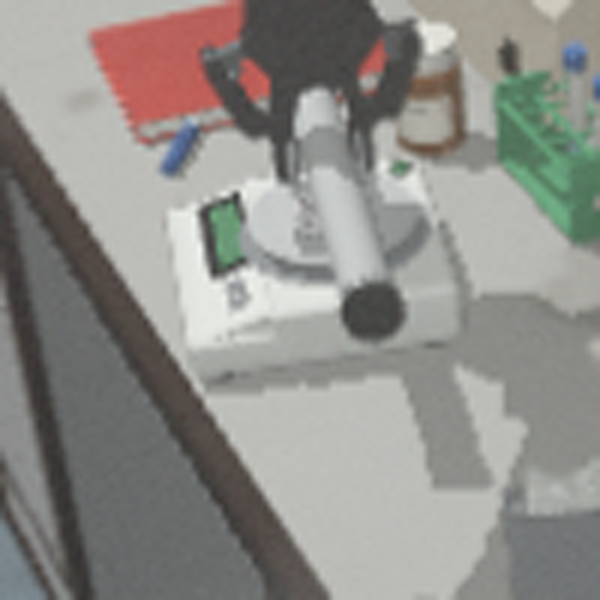

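The tube lies in the saddle with the plain cap at (373,310) and looks level. I'll open wider and track the cap for any tilt.

```bash
cat > cap.py <<'E'
from h import *
s=cam('scene'); g=cv2.cvtColor(s['pixels'],cv2.COLOR_RGB2GRAY)
x0,y0=172,165; m=(g[y0:y0+24,x0:x0+24]<80).astype('uint8'); n,l,st,ce=cv2.connectedComponentsWithStats(m)
i=1+np.argmax(st[1:,4]); p=ce[i]+[x0,y0]; st_=robot.sense()
print('cap',p,st[i,4],'clock',st_['clock'],st_['wrist_force'],st_['opening'],st_['grasp_force'], st_['ee_pos'])
# px shift per 10 mm of height at the cap
q=np.array([.46,.163,.106]); print(proj(s,q),proj(s,q+[0,0,.01])-proj(s,q))
E
python3 cap.py
```

```text
cap [181.42857143 176.50793651] 63 clock 16.375 [ 0.69558238 -1.57472852 -1.11482558] 0.03374449554218499 0.5427078902721405 [0.55022136 0.32420577 0.08322603]
[181.00776722 178.06794889] [-0.25378311 -2.38271195]
```

Emit:
move_arm:
  travel:
    - [0,0,0]
    - [0,0,0]
  spin: [0,0]
  gripper: [3.7,3.9]

```text
clock: 16.62
ee_pos: [0.5503, 0.3244, 0.0833]
tcp_rot: [-3.141, -0.0, 1.065]
wrist_force: [0.6, 0.4, 0.2]
opening: 0.0386
grasp_force: 0.0
```

```bash
python3 cap.py; python3 cap.py
```

```text
cap [181.42857143 176.50793651] 63 clock 16.675 [-0.02542156  0.39148821  0.48339514] 0.038975371626145686 0.0 [0.55030362 0.32436775 0.08328951]
[181.00776722 178.06794889] [-0.25378311 -2.38271195]
cap [181.42857143 176.50793651] 63 clock 16.725 [-0.60232294  0.136038   -0.02828889] 0.03923459095023121 0.0 [0.55036878 0.32427013 0.08330363]
[181.00776722 178.06794889] [-0.25378311 -2.38271195]
```

The cap hasn't moved at all with the fingers off it. I'll open fully and retreat upward.

Emit:
move_arm:
  travel:
    - [0,0,0]
    - [0,0,0]
    - [0,0,0]
    - [0,0,-0.5]
    - [0,0,-1.5]
    - [0,0,-3]
    - [0,0,-4]
    - [0,0,-4]
    - [0,0,-2]
    - [0,0,0]
    - [0,0,0]
    - [0,0,0]
    - [0,0,0]
  spin: [0,0,0,0,0,0,0,0,0,0,0,0,0]
  gripper: [5,6,6.5,6.5,6.5,6.5,6.5,6.5,6.5,6.5,6.5,6.5,6.5]

```text
clock: 18.35
ee_pos: [0.5502, 0.3239, 0.2326]
tcp_rot: [-3.141, 0.001, 1.065]
wrist_force: [0.3, -0.8, -0.1]
opening: 0.0653
grasp_force: 0.0
```

```bash
python3 cap.py;python3 - <<'E'
from h import *
s=cam('scene')
a=cv2.resize(s['pixels'][105:225,120:240],None,fx=5,fy=5,interpolation=cv2.INTER_CUBIC)
cv2.imwrite('pics/end.png',a[:,:,::-1])
E
```

```text
cap [181.4516129 176.5483871] 62 clock 18.4 [-0.70069322  0.71290959 -0.14804641] 0.06541213308349206 0.0 [0.55030287 0.32389076 0.23267463]
[181.00776722 178.06794889] [-0.25378311 -2.38271195]
```

View pics/end.png

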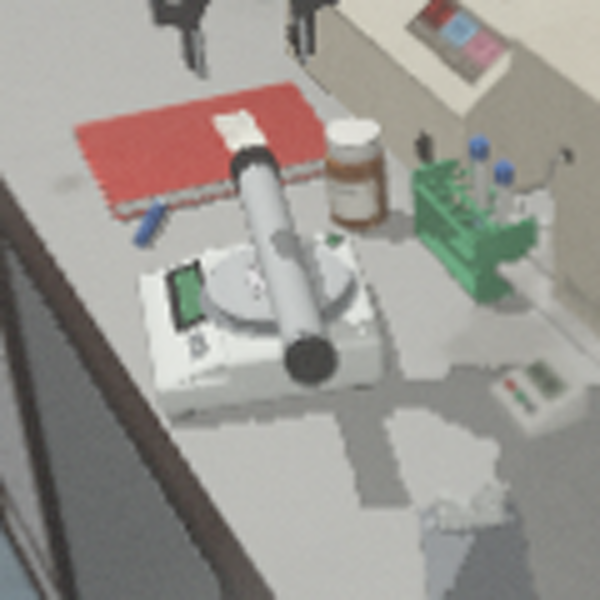

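The tube rests level and still in the saddle, with its caps at (255,160) and (310,360), and the gripper is clear above it.

```bash
python3 -c "
from plant import robot
print(robot.sign_off())"
```

```text
the job is handed in; nothing more can be done
None
```

I lowered the core tube into the balance's saddle at its balance point, about 37 mm from the middle toward the ribbed cap; it lay level and still after release, and I handed the job in at about 18 s, though no verdict came back.

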